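# Load a trinket box into the slanted engraving nest

### The arm

A 7-joint arm with a two-finger parallel gripper is mounted at the origin on the work surface. World frame = base frame: x ahead of the robot, y to its left, z up, the work surface at z = 0. Lengths are in m, angles in rad, forces in N, time in s.
With the tool pointing down it reaches from about 0.425 to 0.825 m from the base axis. Payload 3.6 kg.
Tool frame: the origin (TCP) lies midway between the tips of the shut fingers; the grasp point (between the pads) lies 19 mm behind it (env.hold_point_z is the distance from the TCP to the grasp point, in m); z points along the fingers, y is the line along which they close (so a half turn about z gives the same grasp; the last joint's range is limited). The gripper opens to 93 mm and grips with 3 to 60 N. Pads are 15 mm wide; open, the fingers measure 128 mm over their backs; the gripper's body (75 mm by 188 mm) begins 65 mm behind the grasp point.
Start: joints at [-1.298, 0.615, -0.013, 1.423, 0.008, 1.103, -0.04], TCP at [0.192, 0.621, 0.219] pointing down, gripper open.
Joint ranges: [-3.12, 3.12], [-0.3, 2.06], [-1.34, 1.32], [0.26, 2.42], [-1.36, 4.5], [0.01, 1.98], [-2.84, 2.84]. Speed limits (rad/s): [2.79, 2.79, 3.14, 3.14, 3.14, 3.14, 3.14].

### API

Orientations are given as [roll, pitch, yaw] about the fixed x, y, z axes, in that order (R = Rz(yaw) Ry(pitch) Rx(roll)).
In Python, from plant import env, cams, job gives the robot as it stands.
- The arm moves only by the tool move_arm, never from a script. Its arguments are lists of equal length, an entry for each row: "delta_rot": the turn, a rotation vector about the tool's x, y, z in rad, a list of three; "dp": the shift along the tool's x, y, z in units of 50 mm (1.0 is 50 mm), a list of three; "claw": the opening, from 0 (shut) to 1 (fully open). A call has 1 to 8 rows; each row shifts and turns the commanded pose from where the row before left it, along the tool's axes as they then stand; what a row does not reach is not made up. A row lasts 1/10 s, in which the tool goes at most 50 mm and 8.59 degrees, less where a joint would pass 70% of its speed; a pose out of reach is approached as far as the arm can. A call is refused whole if a number of a shift passes 1 or a number of a turn 0.15, either way. A call with a gripper value outside its range is refused whole. The fingers move at their own pace and stop on an object; "squeeze" is the grip in N (left out, the last holds). Time passes only in rows, so rows that do not move let the fingers close. It gives the time, the measured TCP pose, the force, the opening and the grip force at its end, in the units of the state.
- env.get_obs(): the state, without advancing time (a new reading comes with each control period).
- cams.snapshot(name): name is "scene" or "top" or "wrist"; returns the picture (480x640x3 uint8, blue, green, red); there is no depth.
- cams.camera_info(name): a dict with "camera_matrix" (3x3 intrinsics, pixels), "R" (3x3) and "t" (3): a world point X has camera coordinates R X + t. Camera axes: x right, y down, z forward; pixel columns grow to the right and rows downward; lengths in m; the calibration is good to about 2 mm. A picture is of the moment at which its call begins: read the wrist's pose just before it. camera_info takes no time and is no camera call; for the wrist camera it gives the pose at the moment of the call.
- job.finish_job(): hands the job in; it is judged then, once.
The state is a dict: "clock": time; "q": joint angles; "joint_velocities": joint speeds; "joint_efforts": joint torques, N m; "ee_pos": TCP position; "tcp_rot": TCP orientation; "wrist_force": force on the tool from outside, world axes, zero at the start; "torque": the same for the moment, N m; "grip_width": finger opening in m; "grip_force": force on a finger pad.
Only numpy, scipy, OpenCV 4.12 (cv2) and the standard library are available. Lean on these libraries where they do the work, as an engineer would, in place of code of your own. Each camera call takes 0.05 s, during which the arm holds its last target. There are 200 camera calls.

### The job

Load the little square metal box into the pin nest on the slanted stand, ready for engraving: first the dark open box body, then the brass spacer frame on it, then the dark cover plate with its inlaid face up, each lying flat and square between the pins, right down on what is below it. Lower the parts in, never drop them, let go of them, and leave the hammer, the punch, the round plate and the jar where they lie.

Things in the scene. Friction and masses are not known exactly. Their poses are not given: they have to be found in the camera images.
- nest: Fixed aluminium nest plate, 120 x 120 mm, tilted 30 degrees on a wooden stand, facing the robot and upwards. Origin: centre of its upper face, 75 mm above the table; z: straight out of the plate, 30 degrees from vertical; y: horizontal; x: up the slope. Eight pins on it (see nest_mouth) bound the 60 x 60 mm pocket, centred on the origin, sides along x and y.
- nest_mouth (a point): Middle of the pocket's mouth, level with the pin tips, 54 mm out along nest z. The steel pins stand along nest z, 8 mm in diameter, at nest x, y (+-34, +-23) and (+-23, +-34) mm; straight to 46 mm, tapering to 3 mm wide tips at 54 mm. The two pins of each side leave a 38 mm gap, open down to the plate, for a finger.
- stand: Fixed wooden stand under the nest: foot 150 mm (its x) by 130 mm, 20 mm high; the tilted 30 mm thick wood under the plate reaches 105 mm high at its far edge. Origin: on the table, under the nest's origin.
- box_body: Dark steel square open-topped box, 56 x 56 mm outside, 24 mm high, walls and floor 6 mm thick, about 180 g. Loose on the table, mouth up. Origin: centre of its underside; z: up through its mouth; x, y: along its sides.
- spacer: Spacer: brass square frame, 56 x 56 mm outside, 16 mm high, bars 6 mm wide (44 x 44 mm opening), about 100 g. Loose, flat on the table. Origin: centre of its underside (in the opening); z: up; x, y: along its sides.
- cover: Cover: dark steel square plate 56 x 56 mm, 12 mm thick, about 160 g, with a round silvery and brass inlay 44 mm across on its upper face (stands 2 mm proud). Loose, flat on the table, inlay up. Origin: centre of its underside; z: out of the inlaid face; x, y: along its sides.
- hammer: Hammer lying on the table to the left of the stand. Leave it alone.
- punch: Steel punch, a 130 mm long rod of 12 mm diameter, lying on the table to the right; origin at its middle. Leave it alone.
- plate: Round dark plate, 160 mm in diameter, 5 mm thick, lying flat on the table at the right; origin at the centre of its underside. Leave it alone.
- jar: Amber jar with a brass cap, 54 mm in diameter, 75 mm high, standing beyond the parts; origin at the centre of its underside. Leave it alone.
Mind the look-alikes: they are no part of the job. There is more than one size of the spacer; the one meant has the size given above.

How it is judged:
By the outcome, as a careful person would: the job done as asked, in the order asked, and still so for the second after the job is handed in, with the robot touching nothing.
It also fails if it takes over 69 s, if anything falls off the work surface, if the arm or the gripper's body presses on something with over 40 N, if the wrist force passes 120 N, or if a joint passes its speed limit or range.

## Working session

There is one attempt and no reset: what is moved stays moved. The work goes in short steps, Python scripts to look and compute and a tool call to move; the robot and the scene stay as the last step left them, time stands still between calls to the robot, and variables do not carry over. Pictures are saved under pics/ and viewed, at most 10 in all, crops included, and the job is handed in when it is done.

Besides the shell and the picture viewer there is one more tool, called after "Emit:" in YAML: its name, and indented under it one key for each argument. move_arm: Moves the arm, as the interface text tells. Its arguments: {"type":"object","properties":{"delta_rot":{"type":"array"},"dp":{"type":"array"},"claw":{"type":"array"},"squeeze":{"type":"number"}},"required":["delta_rot","dp","claw"]}

```bash
ls; mkdir -p pics
python3 - <<'E'
from plant import env,cams,job
import cv2
o=env.get_obs();print({k:(o[k]) for k in ('clock','ee_pos','tcp_rot','grip_width','grip_force')},env.hold_point_z)
for n in('scene','top'):
    cv2.imwrite(f'pics/{n}0.png',cams.snapshot(n)); c=cams.camera_info(n); print(n,c)
E
```

```text
pics
{'clock': 0.0, 'ee_pos': array([0.1917403 , 0.62026651, 0.21748897]), 'tcp_rot': array([-3.13904983e+00,  4.79538360e-05,  2.84181773e+00]), 'grip_width': 0.09301847021295453, 'grip_force': 0.0} 0.0188
scene {'camera_matrix': array([[499.47013427,   0.        , 325.68316894],
       [  0.        , 499.47013427, 245.39021937],
       [  0.        ,   0.        ,   1.        ]]), 'R': array([[-0.74561238,  0.66635576,  0.00567277],
       [ 0.36243575,  0.41265822, -0.83567549],
       [-0.55919809, -0.62103398, -0.54919423]]), 't': array([ 0.36905253, -0.10198442,  1.67910954])}
top {'camera_matrix': array([[443.0002725 ,   0.        , 318.50432676],
       [  0.        , 443.0002725 , 231.87761961],
       [  0.        ,   0.        ,   1.        ]]), 'R': array([[ 0.01649531, -0.99980972,  0.01041304],
       [-0.99815014, -0.01707564, -0.05834999],
       [ 0.0585167 , -0.00943128, -0.99824188]]), 't': array([-0.00770125,  0.49289881,  0.9651511 ])}
```

View pics/top0.png

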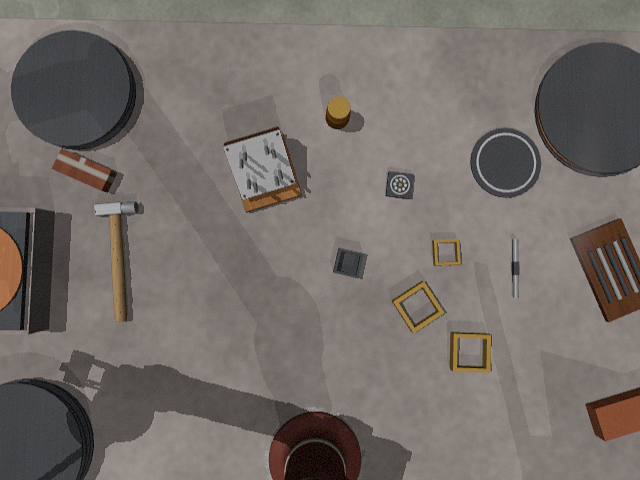

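View pics/scene0.png

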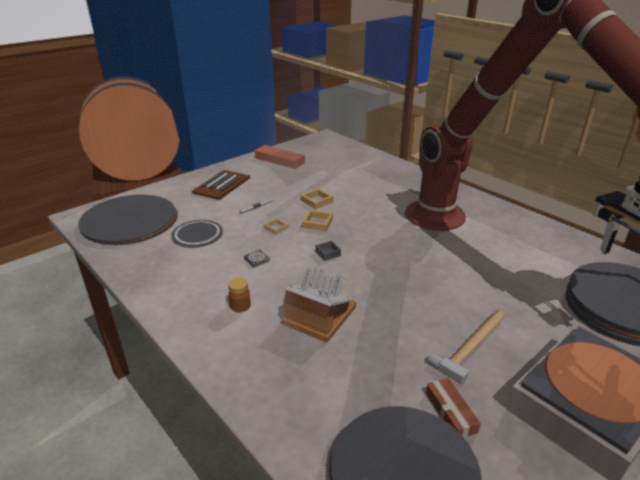

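Candidates (top picture): spacer – small frame (447,252), larger frames (419,306) and (471,352). Body – dark open box (350,263). Cover – inlaid plate (400,185); the round ringed plate (505,162) isn't it. At about 459 px/m, 56 mm is about 26 px, so the small frame at (447,252) is the spacer. I'll check this by measuring and in a close crop.

```bash
cat > h.py <<'E'
import numpy as np,cv2
from scipy.spatial.transform import Rotation as Ro
from scipy.optimize import least_squares
def ray(ci,uv,z):
    K,R,t=ci['camera_matrix'],ci['R'],ci['t']; uv=np.atleast_2d(uv)
    d=np.c_[uv,np.ones(len(uv))]@np.linalg.inv(K).T@R; c=-R.T@t
    return c+d*((z-c[2])/d[:,2])[:,None]
def proj(ci,X):
    p=(np.atleast_2d(X)@ci['R'].T+ci['t'])@ci['camera_matrix'].T
    return p[:,:2]/p[:,2:]
def rect(ci,mask,z):
    "biggest contour -> min-area rect in the plane z: centre, sides, angle"
    cs=cv2.findContours(mask.astype(np.uint8),cv2.RETR_EXTERNAL,cv2.CHAIN_APPROX_NONE)[0]
    c=max(cs,key=cv2.contourArea)[:,0].astype(float)
    w=ray(ci,c,z)[:,:2]*1000
    (x,y),s,a=cv2.minAreaRect(w.astype(np.float32))
    return np.round([x,y,*s,a],1)
E
python3 - <<'E'
from h import *
from plant import cams
ci=cams.camera_info('top'); im=cv2.imread('pics/top0.png'); hsv=cv2.cvtColor(im,cv2.COLOR_BGR2HSV)
H,S,V=cv2.split(hsv)
def win(m,u,v,r):
    o=np.zeros_like(m); o[v-r:v+r,u-r:u+r]=m[v-r:v+r,u-r:u+r]; return o
br=((S>110)&(H>12)&(H<35)&(V>90))
for u,v,r in((447,252,22),(419,306,32),(471,352,28)): print('frame',rect(ci,win(br,u,v,r),.016))
dk=(V<85)
print('body',rect(ci,win(dk,350,263,24),.024)); print('cover',rect(ci,win(dk,400,185,20),.012))
a=cv2.resize(im[225:285,325:385],(390,390),interpolation=2);b=cv2.resize(im[155:215,370:430],(390,390),interpolation=2)
c=cv2.resize(im[110:220,210:320],(390,390),interpolation=2)
d=cv2.resize(im[225:285,417:477],(390,390),interpolation=2)
cv2.imwrite('pics/c1.png',cv2.resize(np.vstack([np.hstack([a,b]),np.hstack([c,d])]),(600,600)))
E
```

```text
frame [ 453.  -283.2   55.7   57.     3.5]
frame [ 332.  -220.2   83.4   82.8   33.7]
frame [ 235.1 -337.3   81.2   82.7   89.6]
body [425.3 -68.8  65.9  53.7  78. ]
cover [ 601.2 -179.5   61.2   57.1   84.3]
```

View pics/c1.png

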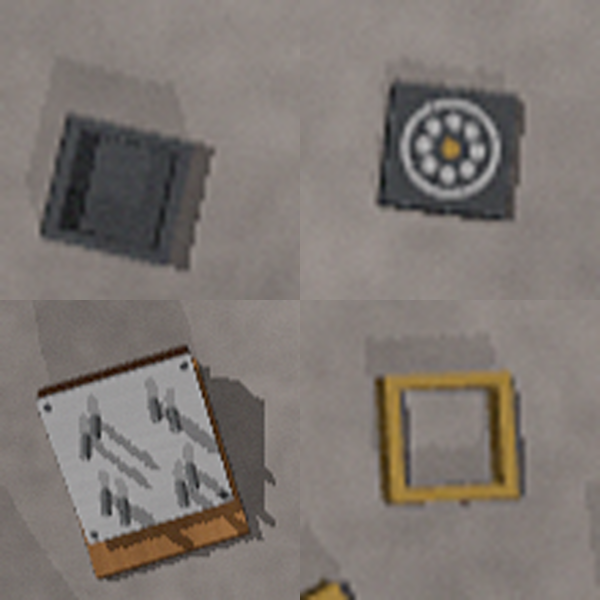

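The crop shows the open dark box, the inlaid cover, the nest with its lower edge towards the robot, and the small brass frame. That frame measures 56 mm, against 82 mm for the others, so it is the right one. Next I'll fit the nest pose.

```bash
cat >> h.py <<'E'
def nestR(psi): return Ro.from_euler('ZY',[psi,-np.pi/6]).as_matrix()
def fitnest(ci,uv,P,p0=(.62,.12,.3)):
    f=lambda p:(proj(ci,np.array(P)@nestR(p[2]).T+[p[0],p[1],.075])-uv).ravel()
    s=least_squares(f,p0,loss='soft_l1'); return s.x,np.abs(s.fun).reshape(-1,2).round(1)
def goal(env,pos,Rg):
    "remaining shift in tool axes (50 mm units) and rotvec (tool)"
    o=env.get_obs(); R=Ro.from_euler('xyz',o['tcp_rot'])
    print('clock',round(o['clock'],2),'shift',(R.inv().apply(np.array(pos)-o['ee_pos'])/.05).round(3),'rv',(R.inv()*Rg).as_rotvec().round(4))
def toolR(yaw): return Ro.from_euler('xyz',[np.pi,0,yaw])
def nestT(psi): # tool z = -nest z, tool x = -nest x
    N=nestR(psi); return Ro.from_matrix(np.c_[-N[:,0],N[:,1],-N[:,2]])
E
python3 - <<'E'
from h import *
from plant import cams,env
ci=cams.camera_info('top')
uv=np.array([[224.7,144.8],[278.9,127.2],[295.3,182.6],[243.7,199.1]])
P=np.array([[60,60,0],[60,-60,0],[-60,-60,0],[-60,60,0]])/1e3
print(fitnest(ci,uv,P))
w=cams.camera_info('wrist');o=env.get_obs();R=Ro.from_euler('xyz',o['tcp_rot']).as_matrix()
print(R.T@(-w['R'].T@w['t']-o['ee_pos']), w['R']@R, w['camera_matrix'])
E
```

```text
(array([0.62914417, 0.12382605, 0.32236199]), array([[1.5, 0.8],
       [1. , 1. ],
       [1. , 1. ],
       [0.7, 0.9]]))
[ 0.08523265  0.00094451 -0.16603809] [[ 2.57519114e-04  9.99999946e-01 -2.04920014e-04]
 [-9.53943689e-01  1.84185675e-04 -2.99985675e-01]
 [-2.99985621e-01  2.72734199e-04  9.53943684e-01]] [[385.46727103   0.         316.67745041]
 [  0.         385.46727103 239.04609179]
 [  0.           0.           1.        ]]
```

Run:
```python
from h import *
from plant import env
p=np.array([.629,.124,.075])+nestR(.322)[:,2]*.14
print(p); goal(env,p,nestT(.322))
```

```text
[0.56259769 0.10184749 0.19624356]
clock 0.1 shift [-10.148  -7.717   0.445] rv [-0.1648 -0.5072 -0.6067]
```

Emit:
move_arm:
  dp:
    - [-0.7,-0.53,0.03]
    - [-0.7,-0.53,0.03]
    - [-0.7,-0.53,0.03]
    - [-0.7,-0.53,0.03]
    - [-0.7,-0.53,0.03]
    - [-0.7,-0.53,0.03]
    - [-0.7,-0.53,0.03]
    - [-0.7,-0.53,0.03]
  delta_rot:
    - [0,0,0]
    - [0,0,0]
    - [0,0,0]
    - [0,0,0]
    - [0,0,0]
    - [0,0,0]
    - [0,0,0]
    - [0,0,0]
  claw: [1,1,1,1,1,1,1,1]

```text
clock: 0.9
ee_pos: [0.3974, 0.334, 0.2064]
tcp_rot: [-3.141, -0.0, 2.842]
wrist_force: [0.8, 0.5, -0.1]
grip_width: 0.0929
grip_force: 0.0
```

Emit:
move_arm:
  dp:
    - [-0.7,-0.53,0.03]
    - [-0.7,-0.53,0.03]
    - [-0.7,-0.53,0.03]
    - [-0.7,-0.53,0.03]
    - [-0.7,-0.53,0.03]
    - [-0.7,-0.53,0.03]
    - [-0.35,-0.3,0.03]
  delta_rot:
    - [0,0,0]
    - [0,0,0]
    - [0,0,0]
    - [0,0,0]
    - [0,0,0]
    - [0,0,0]
    - [0,0,0]
  claw: [1,1,1,1,1,1,1]

```text
clock: 1.6
ee_pos: [0.5647, 0.0974, 0.1956]
tcp_rot: [-3.139, 0.001, 2.836]
wrist_force: [0.4, 0.5, -0.6]
grip_width: 0.0925
grip_force: 0.0
```

Emit:
move_arm:
  dp:
    - [0,0,0]
    - [0,0,0]
    - [0,0,0]
    - [0,0,0]
    - [0,0,0]
    - [0,0,0]
    - [0,0,0]
    - [0,0,0]
  delta_rot:
    - [-0.0235,-0.0725,-0.0867]
    - [-0.0235,-0.0725,-0.0867]
    - [-0.0235,-0.0725,-0.0867]
    - [-0.0235,-0.0725,-0.0867]
    - [-0.0235,-0.0725,-0.0867]
    - [-0.0235,-0.0725,-0.0867]
    - [-0.0235,-0.0725,-0.0867]
    - [0,0,0]
  claw: [1,1,1,1,1,1,1,1]

```text
clock: 2.4
ee_pos: [0.5599, 0.1001, 0.1942]
tcp_rot: [3.139, 0.519, -2.824]
wrist_force: [0.1, -0.5, -0.4]
grip_width: 0.0931
grip_force: 0.0
```

Run:
```python
from h import *
from plant import env,cams
p=np.array([.629,.124,.075])+nestR(.322)[:,2]*.14
goal(env,p,nestT(.322))
ci=cams.camera_info('wrist'); im=cams.snapshot('wrist'); cv2.imwrite('pics/w1.png',im)
np.savez('w1.npz',**ci)
P=np.array([[sx*a,sy*b,z] for a,b in((34,23),(23,34)) for sx in(1,-1) for sy in(1,-1) for z in(54,)])/1e3
print(np.c_[P*1e3,proj(ci,P@nestR(.322).T+[.629,.124,.075])].round())
```

```text
clock 2.4 shift [-0.074  0.017 -0.005] rv [ 0.0005 -0.0042 -0.0034]
[[ 34.  23.  54. 348. 296.]
 [ 34. -23.  54. 284. 297.]
 [-34.  23.  54. 350. 203.]
 [-34. -23.  54. 281. 204.]
 [ 23.  34.  54. 364. 282.]
 [ 23. -34.  54. 268. 283.]
 [-23.  34.  54. 366. 219.]
 [-23. -34.  54. 265. 220.]]
```

View pics/w1.png

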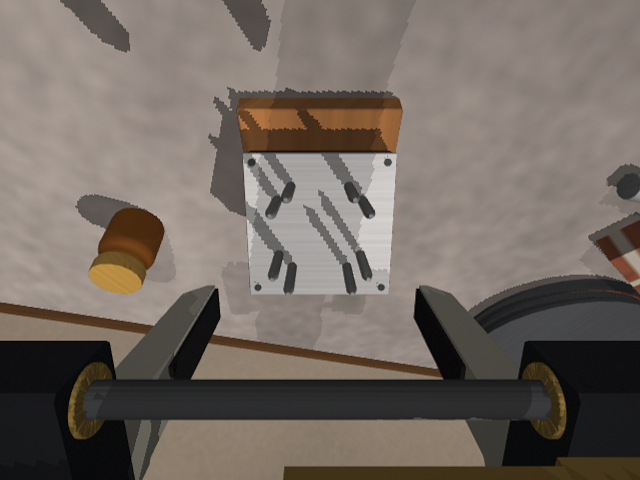

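The picture shows the nest, with plate corners near (243,153), (397,153), (388,294) and (251,294). Eight dark pins stand inside, and their tips are at the lower ends. I'll measure these by mask.

Run:
```python
from h import *
im=cv2.imread('pics/w1.png'); ci=dict(np.load('w1.npz'))
H,S,V=cv2.split(cv2.cvtColor(im,cv2.COLOR_BGR2HSV))
m=np.zeros_like(V); m[145:300,235:405]=255
pin=((V<75)&(S<90)&(m>0)).astype(np.uint8)
n,l,st,ce=cv2.connectedComponentsWithStats(pin)
tips=[]
for i in range(1,n):
    if st[i,4]>25: 
        v,u=np.where(l==i); print(st[i],ce[i].round()); 
# tip predictions: lowest end of each blob
pl=((V>135)&(S<22)&(m>0)).astype(np.uint8); pl=cv2.morphologyEx(pl,cv2.MORPH_OPEN,np.ones((3,3)))
l2=cv2.connectedComponentsWithStats(pl); k=1+np.argmax(l2[2][1:,4]); c=cv2.convexHull(np.argwhere(l2[1]==k)[:,::-1].astype(np.int32))
q=cv2.approxPolyDP(c,6,True)[:,0]; print(q.tolist())
```

```text
[246 152 146   1 146] [318. 152.]
[248 159   7   7  43] [251. 162.]
[385 159   6   6  26] [387. 162.]
[266 182  29  34 341] [280. 198.]
[344 182  31  36 373] [358. 199.]
[268 250  16  29 251] [276. 264.]
[356 250  16  30 257] [363. 265.]
[284 263  13  30 258] [290. 277.]
[343 262  13  32 261] [349. 278.]
[255 285   6   5  26] [258. 287.]
[[396, 154], [388, 293], [293, 294], [245, 200], [243, 163], [276, 154]]
```

Run:
```python
from h import *
ci=dict(np.load('w1.npz'))
uc=np.array([[250.5,294],[389,294],[397,153],[243,153]]); # image right = tool +y = nest +y ; down = upslope
Pc=np.array([[60,-60,0],[60,60,0],[-60,60,0],[-60,-60,0]])/1e3
ut=np.array([[268,215.5],[372,216.5],[270,277.5],[370,278],[290,291.5],[351,292],[281,199.5],[357,199.5]])
Pt=np.array([[-23,-34,54],[-23,34,54],[23,-34,54],[23,34,54],[34,-23,54],[34,23,54],[-34,-23,54],[-34,23,54]])/1e3
print(fitnest(ci,uc,Pc)); print(fitnest(ci,ut,Pt)); print(fitnest(ci,np.r_[uc,ut],np.r_[Pc,Pt]))
```

```text
(array([0.62485977, 0.12625998, 0.31845727]), array([[0. , 0.4],
       [0. , 0.3],
       [0.6, 0.1],
       [0.5, 0.1]]))
(array([0.62406655, 0.12541001, 0.31601676]), array([[1.2, 0.6],
       [0.9, 1.5],
       [1.4, 1.2],
       [1.7, 0.8],
       [2.6, 1.5],
       [1.2, 1.1],
       [4.3, 0.9],
       [1.8, 0.8]]))
(array([0.62435557, 0.12589516, 0.31913422]), array([[0.3, 0.1],
       [0.1, 0.1],
       [0.4, 0.8],
       [0.8, 0.7],
       [1.6, 0. ],
       [0.6, 1.2],
       [2. , 1.7],
       [1.3, 1. ],
       [2. , 2. ],
       [1.7, 1.3],
       [4.6, 0.3],
       [1.6, 0.4]]))
```

Run:
```python
from h import *
from plant import env
goal(env,[.425,-.069,.15],toolR(np.radians(168)))
```

```text
clock 2.45 shift [ 3.621 -2.375 -1.044] rv [0.14   0.5085 0.5152]
```

Emit:
move_arm:
  dp:
    - [0.6,-0.4,-0.17]
    - [0.6,-0.4,-0.17]
    - [0.6,-0.4,-0.17]
    - [0.6,-0.4,-0.17]
    - [0.6,-0.4,-0.17]
    - [0.62,-0.38,-0.19]
  delta_rot:
    - [0,0,0]
    - [0,0,0]
    - [0,0,0]
    - [0,0,0]
    - [0,0,0]
    - [0,0,0]
  claw: [1,1,1,1,1,1]

```text
clock: 3.05
ee_pos: [0.4311, -0.0729, 0.1636]
tcp_rot: [3.133, 0.511, -2.821]
wrist_force: [1.2, -0.9, -1.2]
grip_width: 0.0932
grip_force: 0.0
```

Emit:
move_arm:
  dp:
    - [0,0,0]
    - [0,0,0]
    - [0,0,0]
    - [0,0,0]
    - [0,0,0]
    - [0,0,0]
    - [0,0,0]
    - [0,0,0]
  delta_rot:
    - [0.0233,0.0847,0.0859]
    - [0.0233,0.0847,0.0859]
    - [0.0233,0.0847,0.0859]
    - [0.0233,0.0847,0.0859]
    - [0.0233,0.0847,0.0859]
    - [0.0233,0.0847,0.0859]
    - [0,0,0]
    - [0,0,0]
  claw: [1,1,1,1,1,1,1,1]

```text
clock: 3.85
ee_pos: [0.4304, -0.0711, 0.1629]
tcp_rot: [-3.141, -0.012, 2.941]
wrist_force: [0.5, -0.7, -0.8]
grip_width: 0.093
grip_force: 0.0
```

Run:
```python
from h import *
from plant import env,cams
goal(env,[.425,-.069,.15],toolR(np.radians(168)))
ci=cams.camera_info('wrist'); im=cams.snapshot('wrist'); cv2.imwrite('pics/w2.png',im)
np.savez('w2.npz',**ci)
H,S,V=cv2.split(cv2.cvtColor(im,cv2.COLOR_BGR2HSV))
u,v=proj(ci,[.425,-.069,.024])[0].astype(int);print(u,v)
for th in(75,85,95):
    m=V<th; o=np.zeros_like(m); o[v-70:v+70,u-70:u+70]=m[v-70:v+70,u-70:u+70]; print(th,rect(ci,o,.024))
```

```text
clock 3.85 shift [0.111 0.019 0.259] rv [-0.0006 -0.0115  0.009 ]
316 221
75 [422.7 -64.8  55.8  58.8  77.9]
85 [422.7 -64.7  56.4  58.6  78.5]
95 [419.6 -81.5  90.2  60.6  77.7]
```

View pics/w2.png

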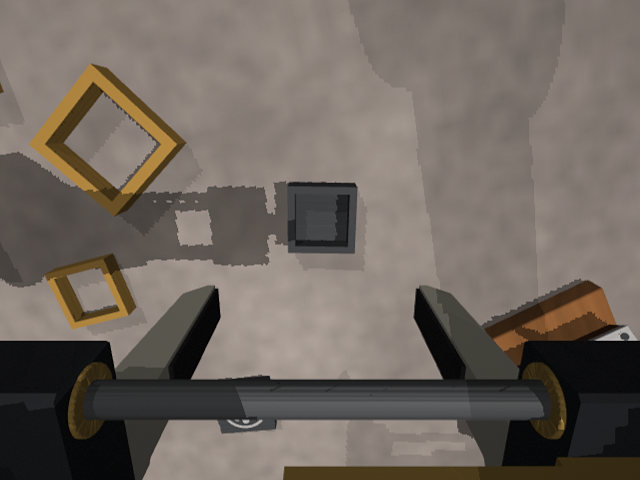

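The picture shows the body's rim at u 289–357, v 187–252, with its near side wall just above. The big frame is at the left and the spacer at (95,290). I'm correcting the centre for the visible wall, which gives (0.424, -0.065).

Run:
```python
from h import *
from plant import env
goal(env,[.424,-.065,.006],toolR(np.radians(168.1)))
```

```text
clock 3.9 shift [0.092 0.106 3.137] rv [-0.001  -0.0124  0.0067]
```

Emit:
move_arm:
  dp:
    - [0.09,0.1,0.5]
    - [0,0,0.5]
    - [0,0,0.5]
    - [0,0,0.5]
    - [0,0,0.4]
    - [0,0,0.2]
    - [0,0,0]
    - [0,0,0]
  delta_rot:
    - [0,-0.0124,0.007]
    - [0,0,0]
    - [0,0,0]
    - [0,0,0]
    - [0,0,0]
    - [0,0,0]
    - [0,0,0]
    - [0,0,0]
  claw: [1,1,1,1,1,1,1,1]

```text
clock: 4.7
ee_pos: [0.4262, -0.0659, 0.0336]
tcp_rot: [-3.141, 0.001, 2.932]
wrist_force: [-0.2, -0.7, -0.3]
grip_width: 0.0931
grip_force: 0.0
```

Run:
```python
from h import *
from plant import env
goal(env,[.424,-.065,.006],toolR(np.radians(168.1)))
```

```text
clock 4.7 shift [0.047 0.009 0.551] rv [-0.0006  0.0008 -0.0018]
```

Emit:
move_arm:
  dp:
    - [0.047,0,0.25]
    - [0,0,0.2]
    - [0,0,0.1]
    - [0,0,0]
    - [0,0,0]
    - [0,0,0]
    - [0,0,0]
    - [0,0,0]
  delta_rot:
    - [0,0,0]
    - [0,0,0]
    - [0,0,0]
    - [0,0,0]
    - [0,0,0]
    - [0,0,0]
    - [0,0,0]
    - [0,0,0]
  claw: [1,1,1,1,0.4,0.4,0.4,0.4]
  squeeze: 30

```text
clock: 5.5
ee_pos: [0.424, -0.0653, 0.0058]
tcp_rot: [-3.141, 0.001, 2.932]
wrist_force: [-1.3, 0.9, -0.2]
grip_width: 0.0658
grip_force: 0.0
```

Emit:
move_arm:
  dp:
    - [0,0,0]
    - [0,0,0]
    - [0,0,0]
    - [0,0,0]
    - [0,0,0]
    - [0,0,0]
  delta_rot:
    - [0,0,0]
    - [0,0,0]
    - [0,0,0]
    - [0,0,0]
    - [0,0,0]
    - [0,0,0]
  claw: [0.4,0.4,0.4,0.4,0.4,0.4]

```text
clock: 6.1
ee_pos: [0.4239, -0.0654, 0.0056]
tcp_rot: [-3.141, 0.0, 2.932]
wrist_force: [-0.9, 0.4, 2.5]
grip_width: 0.0558
grip_force: 30.0
```

```bash
cat >> h.py <<'E'
NP=np.array([.6247,.1262,.075]); PSI=.318
def nestgoal(env,h,dx=0,dy=0):
    "TCP at nest x,y=(dx,dy), height h"
    goal(env,NP+nestR(PSI)@[dx,dy,h],nestT(PSI))
E
python3 - <<'E'
from h import *
from plant import env
nestgoal(env,.1)
E
```

```text
clock 6.1 shift [-2.27   4.076 -3.122] rv [-0.1389 -0.5112 -0.5149]
```

Emit:
move_arm:
  dp:
    - [0,0,-0.3]
    - [0,0,-0.6]
    - [0,0,-0.7]
    - [0,0,-0.7]
    - [0,0,-0.7]
    - [0,0,-0.6]
    - [0,0,-0.2]
  delta_rot:
    - [0,0,0]
    - [0,0,0]
    - [0,0,0]
    - [0,0,0]
    - [0,0,0]
    - [0,0,0]
    - [0,0,0]
  claw: [0.4,0.4,0.4,0.4,0.4,0.4,0.4]

```text
clock: 6.8
ee_pos: [0.425, -0.0651, 0.1977]
tcp_rot: [-3.141, 0.005, 2.932]
wrist_force: [0.6, 1.0, -1.4]
grip_width: 0.056
grip_force: 30.0
```

Emit:
move_arm:
  dp:
    - [-0.2,0.3,0]
    - [-0.35,0.6,0]
    - [-0.35,0.65,0]
    - [-0.35,0.65,0]
    - [-0.35,0.65,0]
    - [-0.35,0.6,0]
    - [-0.2,0.4,0]
    - [-0.1,0.2,0]
  delta_rot:
    - [0,0,0]
    - [0,0,0]
    - [0,0,0]
    - [0,0,0]
    - [0,0,0]
    - [0,0,0]
    - [0,0,0]
    - [0,0,0]
  claw: [0.4,0.4,0.4,0.4,0.4,0.4,0.4,0.4]

```text
clock: 7.6
ee_pos: [0.5757, 0.1119, 0.1932]
tcp_rot: [-3.141, -0.003, 2.935]
wrist_force: [-0.6, -0.2, -1.4]
grip_width: 0.056
grip_force: 30.0
```

Emit:
move_arm:
  dp:
    - [0,0,0]
    - [0,0,0]
    - [0,0,0]
    - [0,0,0]
    - [0,0,0]
    - [0,0,0]
    - [0,0,0]
    - [0,0,0]
  delta_rot:
    - [-0.0198,-0.073,-0.0735]
    - [-0.0198,-0.073,-0.0735]
    - [-0.0198,-0.073,-0.0735]
    - [-0.0198,-0.073,-0.0735]
    - [-0.0198,-0.073,-0.0735]
    - [-0.0198,-0.073,-0.0735]
    - [-0.0198,-0.073,-0.0735]
    - [0,0,0]
  claw: [0.4,0.4,0.4,0.4,0.4,0.4,0.4,0.4]

```text
clock: 8.4
ee_pos: [0.5719, 0.1064, 0.1923]
tcp_rot: [-3.14, 0.515, -2.825]
wrist_force: [-0.2, -0.2, -0.8]
grip_width: 0.0556
grip_force: 30.0
```

Run:
```python
from h import *
from plant import env
nestgoal(env,.08);o=env.get_obs();print(o['grip_width'],o['grip_force'])
```

```text
clock 8.4 shift [0.188 0.049 0.997] rv [-0.0029 -0.009  -0.0015]
0.05562661322833724 29.99445592984557
```

Emit:
move_arm:
  dp:
    - [0.18,0.049,0.3]
    - [0,0,0.3]
    - [0,0,0.2]
    - [0,0,0.15]
    - [0,0,0]
    - [0,0,0]
  delta_rot:
    - [-0.003,-0.009,-0.0015]
    - [0,0,0]
    - [0,0,0]
    - [0,0,0]
    - [0,0,0]
    - [0,0,0]
  claw: [0.4,0.4,0.4,0.4,0.4,0.4]

```text
clock: 9.0
ee_pos: [0.5907, 0.117, 0.15]
tcp_rot: [3.139, 0.531, -2.823]
wrist_force: [-0.3, -0.4, -1.7]
grip_width: 0.0558
grip_force: 30.0
```

Run:
```python
from h import *
from plant import env,cams
nestgoal(env,.08)
ci=cams.camera_info('wrist'); im=cams.snapshot('wrist'); s=cams.snapshot('scene')
a=cv2.resize(im[100:360,190:450],(520,520),interpolation=2)
b=cv2.resize(s[240:340,260:380],(264,220),interpolation=2); b=cv2.copyMakeBorder(b,0,300,0,0,0)
cv2.imwrite('pics/w3.png',np.hstack([a,b]))
```

```text
clock 9.0 shift [ 0.142 -0.039  0.049] rv [0.0026 0.0076 0.0007]
```

View pics/w3.png

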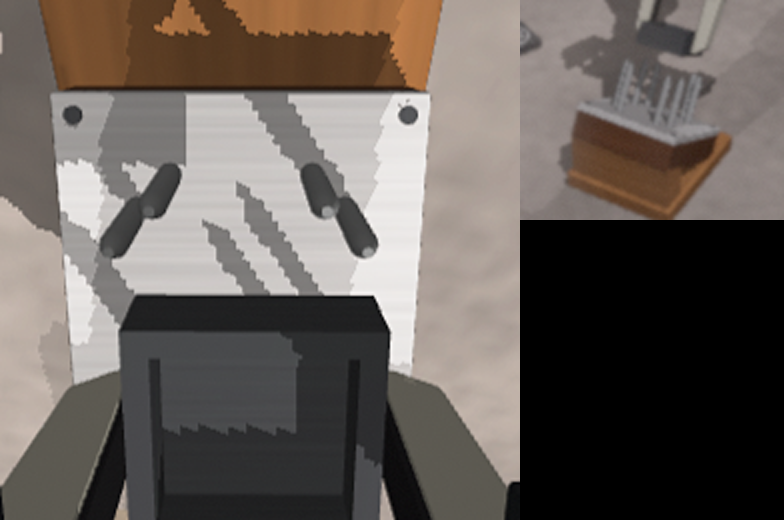

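The crop shows the body level above the nest: its lower front edge runs (136,296)–(373,296), and the visible lower pin tips are at (148,212), (327,212), (111,251) and (369,251). The nest's middle lies a little left of the body's, so I'll compare the two in tool axes.

Run:
```python
from h import *
from plant import env,cams
o=env.get_obs(); ci=cams.camera_info('wrist'); R=Ro.from_euler('xyz',o['tcp_rot']).as_matrix()
T=dict(camera_matrix=ci['camera_matrix'],R=ci['R']@R,t=ci['R']@o['ee_pos']+ci['t'])
f=lambda uv,z: (ray(T,np.array(uv)/2+[190,100],z)*1e3).round(1)
N=nestR(PSI); h=N[:,2]@(o['ee_pos']-NP); print('h',h)
print(f([[148,212],[327,212],[111,251],[369,251]],h-.054))
print('box under edge',f([[136,296],[373,296]],.0056),'top', f([[120,332],[389,332]],.0056-.024))
print('plate',f([[52,93],[430,93]],h))
```

```text
h 0.08295221100026169
[[ 40.9 -25.7  29. ]
 [ 40.9  20.6  29. ]
 [ 30.4 -35.8  29. ]
 [ 30.4  31.9  29. ]]
box under edge [[ 25.9 -26.1   5.6]
 [ 25.9  29.7   5.6]] top [[ 26.2 -25.9 -18.4]
 [ 26.2  29.4 -18.4]]
plate [[ 67.1 -61.9  83. ]
 [ 67.1  57.2  83. ]]
```

```bash
sed -i 's/^NP=.*/PSI=.318; NP=np.array([.6247,.1262,.075])+nestR(PSI)@[-.0021,-.00215,0]/' h.py
python3 - <<'E'
from h import *
from plant import env
nestgoal(env,.0056)
E
```

```text
clock 9.1 shift [ 0.2   -0.082  1.545] rv [0.0026 0.0085 0.0006]
```

Emit:
move_arm:
  dp:
    - [0.184,-0.082,0]
    - [0,0,0.15]
    - [0,0,0.15]
    - [0,0,0.1]
    - [0,0,0]
    - [0,0,0]
  delta_rot:
    - [0.0026,0.0076,0]
    - [0,0,0]
    - [0,0,0]
    - [0,0,0]
    - [0,0,0]
    - [0,0,0]
  claw: [0.4,0.4,0.4,0.4,0.4,0.4]

```text
clock: 9.7
ee_pos: [0.5968, 0.1136, 0.1341]
tcp_rot: [3.14, 0.514, -2.823]
wrist_force: [-1.0, 0.9, -2.2]
grip_width: 0.0555
grip_force: 30.0
```

Run:
```python
from h import *
from plant import env
nestgoal(env,.0056)
```

```text
clock 9.7 shift [0.095 0.02  1.218] rv [ 0.0019 -0.0091  0.0007]
```

```bash
cat >> h.py <<'E'
def toolcam(env,cams):
    o=env.get_obs(); ci=cams.camera_info('wrist'); R=Ro.from_euler('xyz',o['tcp_rot']).as_matrix()
    return o,dict(camera_matrix=ci['camera_matrix'],R=ci['R']@R,t=ci['R']@o['ee_pos']+ci['t'])
def platemid(im,T,h):
    "nest centre in tool x,y (mm) from the plate's lower edge (next to the orange wood)"
    H,S,V=cv2.split(cv2.cvtColor(im,cv2.COLOR_BGR2HSV))
    wood=((S>110)&(H<20)&(V>60)); w=np.zeros_like(wood); w[:,200:440]=wood[:,200:440]
    vs=[np.where(w[:,u])[0].max() for u in range(240,400,4) if w[:,u].any()]
    v=np.median(vs)+1.5; r=int(v+5)
    g=((S[r]<30)&(V[r]>60))  # plate + table: find the edges by gradient
    row=im[r-2:r+3].mean((0,2)); d=np.abs(np.gradient(cv2.GaussianBlur(row[None],(3,1),0)[0]))
    return v,r,d
E
python3 - <<'E'
from h import *
from plant import env,cams
print([env.get_obs()['ee_pos'].round(4).tolist()])
o,T=toolcam(env,cams); im=cams.snapshot('wrist'); cv2.imwrite('pics/w4.png',im)
print(env.get_obs()['ee_pos'].round(4),env.get_obs()['tcp_rot'].round(4))
a=cv2.imread('pics/w3.png')[:,:520]
H,S,V=cv2.split(cv2.cvtColor(im,cv2.COLOR_BGR2HSV))
blk=(V<45).astype(np.uint8); blk[:, :230]=0; blk[:,400:]=0; blk[:200]=0; blk[300:]=0
print('black rows',[(v,np.where(blk[v])[0][[0,-1]].tolist(),int(blk[v].sum())) for v in range(215,275,2) if blk[v].sum()>60])
v,r,d=platemid(im,T,.06); print(v,r,[(i,round(d[i])) for i in range(190,450) if d[i]>12])
E
```

```text
[[0.5968, 0.1136, 0.1341]]
[0.5968 0.1136 0.1342] [ 3.1402  0.5145 -2.8227]
black rows [(249, [258, 376], 119), (251, [257, 377], 121), (253, [256, 378], 123), (255, [255, 379], 125), (257, [254, 380], 127), (259, [253, 381], 129), (261, [252, 382], 131), (263, [251, 383], 133), (265, [292, 383], 82)]
312.5 317 [(206, 13), (207, 23), (208, 26), (209, 19), (243, 24), (244, 32), (245, 19), (251, 19), (252, 21), (382, 13), (389, 18), (390, 23), (391, 17), (424, 14), (425, 23), (426, 25), (427, 18)]
```

View pics/w4.png

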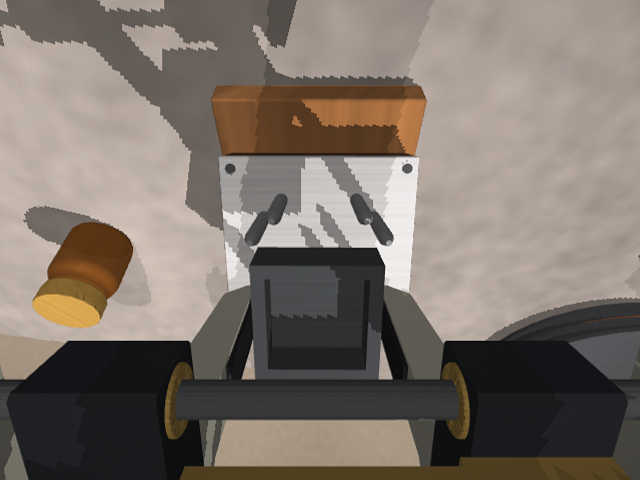

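The picture shows the outer lower pin tips at (249,243) and (389,243), the inner ones at (272,222) and (367,222), the plate corners at (219,156) and (419,156), and the body's lower edge from (258,248) to (376,248).

```bash
cat >> h.py <<'E'
def rel(env,cams,tips,plate,edge,zu,h=None):
    "tips: 2 inner+2 outer px; plate: 2 px; edge: 2 px of the part's lower edge; zu its tool z"
    o,T=toolcam(env,cams); h=h or nestR(PSI)[:,2]@(o['ee_pos']-NP)
    f=lambda uv,z: ray(T,np.array(uv,float),z)[:,:2]*1e3
    a=f(tips,h-.054)-[[34,0],[34,0],[23,0],[23,0]]; b=f(plate,h)-[60,0]; c=f(edge,zu)
    print('h',h.round(4),'nest by tips',a[:2].mean(0).round(1),a[2:].mean(0).round(1),'plate',b.mean(0).round(1),'yaw',np.diff(b[:,0])/120,'size',np.diff(a[2:,1]),np.diff(b[:,1]),
     'part',(c.mean(0)-[28,0]).round(1),'w',np.diff(c[:,1]),'yaw',np.diff(c[:,0])/56)
E
python3 - <<'E'
from h import *
from plant import env,cams
rel(env,cams,[[272,222],[367,222],[249,242.5],[389,242.5]],[[219,156],[419,156]],[[258,248],[376,248]],.0056)
nestgoal(env,.0056)
E
```

```text
h 0.0665 nest by tips [2.8 2.9] [3.4 2.7] plate [2.8 2.9] yaw [0.00013398] size [68.25076047] [118.56272547] part [-2.1  1.7] w [55.56403229] yaw [7.9253791e-05]
clock 9.75 shift [0.095 0.019 1.218] rv [ 0.0019 -0.0091  0.0008]
```

Emit:
move_arm:
  dp:
    - [0.1,0.02,0]
    - [0,0,0]
    - [0,0,0.1]
    - [0,0,0]
    - [0,0,0]
  delta_rot:
    - [0,-0.009,0]
    - [0,0,0]
    - [0,0,0]
    - [0,0,0]
    - [0,0,0]
  claw: [0.4,0.4,0.4,0.4,0.4]

```text
clock: 10.25
ee_pos: [0.5976, 0.1142, 0.1317]
tcp_rot: [3.139, 0.514, -2.822]
wrist_force: [-0.1, -0.3, -1.8]
grip_width: 0.0556
grip_force: 30.0
```

Run:
```python
from h import *
from plant import env
nestgoal(env,.0056)
```

```text
clock 10.25 shift [0.087 0.011 1.166] rv [ 0.0035 -0.0095  0.0011]
```

Emit:
move_arm:
  dp:
    - [0.1,0,0]
    - [0.05,0,0]
    - [0,0,0]
  delta_rot:
    - [0,-0.01,0]
    - [0,0,0]
    - [0,0,0]
  claw: [0.4,0.4,0.4]

```text
clock: 10.55
ee_pos: [0.5901, 0.1115, 0.1264]
tcp_rot: [3.138, 0.508, -2.822]
wrist_force: [-0.2, 0.5, -1.9]
grip_width: 0.0558
grip_force: 30.0
```

Run:
```python
from h import *
from plant import env
nestgoal(env,.0056)
```

```text
clock 10.55 shift [-0.111  0.016  1.151] rv [ 0.004  -0.0159  0.0011]
```

Emit:
move_arm:
  dp:
    - [-0.09,0,0]
    - [0,0,0]
    - [0,0,0]
  delta_rot:
    - [0,-0.008,0]
    - [0,0,0]
    - [0,0,0]
  claw: [0.4,0.4,0.4]

```text
clock: 10.85
ee_pos: [0.5947, 0.1134, 0.1292]
tcp_rot: [3.139, 0.517, -2.821]
wrist_force: [-0.5, -0.1, -1.9]
grip_width: 0.0556
grip_force: 30.0
```

Run:
```python
from h import *
from plant import env
nestgoal(env,.0056)
```

```text
clock 10.85 shift [0.014 0.008 1.151] rv [ 0.0037 -0.0063  0.002 ]
```

Emit:
move_arm:
  dp:
    - [0,0,0.12]
    - [0,0,0.12]
    - [0,0,0.12]
    - [0,0,0.04]
    - [0,0,0]
  delta_rot:
    - [0,0,0]
    - [0,0,0]
    - [0,0,0]
    - [0,0,0]
    - [0,0,0]
  claw: [0.4,0.4,0.4,0.4,0.4]

```text
clock: 11.35
ee_pos: [0.6037, 0.1164, 0.1112]
tcp_rot: [3.139, 0.516, -2.822]
wrist_force: [0.2, -0.8, -1.6]
grip_width: 0.0555
grip_force: 30.0
```

Run:
```python
from h import *
from plant import env
nestgoal(env,.0056)
```

```text
clock 11.35 shift [-0.001  0.009  0.745] rv [ 0.0039 -0.0074  0.0016]
```

Emit:
move_arm:
  dp:
    - [0,0,0.12]
    - [0,0,0.12]
    - [0,0,0.12]
    - [0,0,0.12]
    - [0,0,0.1]
    - [0,0,0.06]
    - [0,0,0]
  delta_rot:
    - [0,-0.003,0]
    - [0,0,0]
    - [0,0,0]
    - [0,0,0]
    - [0,0,0]
    - [0,0,0]
    - [0,0,0]
  claw: [0.4,0.4,0.4,0.4,0.4,0.4,0.4]

```text
clock: 12.05
ee_pos: [0.6188, 0.1214, 0.0831]
tcp_rot: [3.138, 0.519, -2.822]
wrist_force: [0.2, -0.0, -1.9]
grip_width: 0.056
grip_force: 30.0
```

Run:
```python
from h import *
from plant import env
nestgoal(env,.0056)
```

```text
clock 12.05 shift [-0.001  0.01   0.1  ] rv [ 0.004  -0.0046  0.0014]
```

Emit:
move_arm:
  dp:
    - [0,0,0.06]
    - [0,0,0.03]
    - [0,0,0]
  delta_rot:
    - [0,0,0]
    - [0,0,0]
    - [0,0,0]
  claw: [0.4,0.4,0.4]

```text
clock: 12.35
ee_pos: [0.6209, 0.1222, 0.0797]
tcp_rot: [3.139, 0.52, -2.822]
wrist_force: [-0.3, 0.1, -1.3]
grip_width: 0.0557
grip_force: 30.0
```

Emit:
move_arm:
  dp:
    - [0,0,0.03]
    - [0,0,0]
    - [0,0,0]
  delta_rot:
    - [0,0,0]
    - [0,0,0]
    - [0,0,0]
  claw: [0.4,0.4,0.4]

```text
clock: 12.65
ee_pos: [0.6214, 0.1224, 0.079]
tcp_rot: [3.139, 0.52, -2.821]
wrist_force: [-3.2, -1.2, 3.3]
grip_width: 0.0554
grip_force: 30.0
```

Run:
```python
from h import *
from plant import env
nestgoal(env,.0056)
```

```text
clock 12.65 shift [ 0.007  0.009 -0.   ] rv [ 0.0034 -0.0034  0.002 ]
```

Emit:
move_arm:
  dp:
    - [0,0,0.04]
    - [0,0,0]
    - [0,0,0]
    - [0,0,0]
    - [0,0,0]
    - [0,0,0]
    - [0,0,0]
  delta_rot:
    - [0,0,0]
    - [0,0,0]
    - [0,0,0]
    - [0,0,0]
    - [0,0,0]
    - [0,0,0]
    - [0,0,0]
  claw: [0.4,0.4,0.65,0.75,0.9,0.9,0.9]

```text
clock: 13.35
ee_pos: [0.6227, 0.1228, 0.0765]
tcp_rot: [3.139, 0.52, -2.822]
wrist_force: [-0.1, -0.3, -1.2]
grip_width: 0.083
grip_force: 0.0
```

Emit:
move_arm:
  dp:
    - [0,0,-0.1]
    - [0,0,-0.3]
    - [0,0,-0.5]
    - [0,0,-0.5]
    - [0,0,-0.5]
    - [0,0,-0.5]
    - [0,0,-0.4]
    - [0,0,0]
  delta_rot:
    - [0,0,0]
    - [0,0,0]
    - [0,0,0]
    - [0,0,0]
    - [0,0,0]
    - [0,0,0]
    - [0,0,0]
    - [0,0,0]
  claw: [0.9,0.9,0.9,0.9,0.9,0.9,0.9,1]

```text
clock: 14.15
ee_pos: [0.5631, 0.1014, 0.1919]
tcp_rot: [3.141, 0.528, -2.824]
wrist_force: [0.5, -0.1, 0.0]
grip_width: 0.0881
grip_force: 0.0
```

Run:
```python
from h import *
from plant import env,cams
cv2.imwrite('pics/w5.png',cams.snapshot('wrist'))
goal(env,[.453,-.283,.15],toolR(np.radians(183.5)))
```

```text
clock 14.2 shift [ 4.295 -6.61  -1.558] rv [0.0682 0.5234 0.2505]
```

Emit:
move_arm:
  dp:
    - [0.3,-0.4,-0.14]
    - [0.4,-0.6,-0.14]
    - [0.4,-0.6,-0.14]
    - [0.4,-0.6,-0.14]
    - [0.4,-0.65,-0.14]
    - [0.4,-0.65,-0.14]
    - [0.4,-0.65,-0.14]
    - [0.4,-0.65,-0.14]
  delta_rot:
    - [0,0,0]
    - [0,0,0]
    - [0,0,0]
    - [0,0,0]
    - [0,0,0]
    - [0,0,0]
    - [0,0,0]
    - [0,0,0]
  claw: [1,1,1,1,1,1,1,1]

```text
clock: 15.0
ee_pos: [0.4839, -0.1788, 0.1593]
tcp_rot: [3.14, 0.524, -2.824]
wrist_force: [0.7, 0.2, -0.1]
grip_width: 0.0929
grip_force: 0.0
```

Emit:
move_arm:
  dp:
    - [0.4,-0.65,-0.14]
    - [0.4,-0.6,-0.14]
    - [0.4,-0.5,-0.14]
    - [0,0,0]
  delta_rot:
    - [0,0,0]
    - [0,0,0]
    - [0,0,0]
    - [0,0,0]
  claw: [1,1,1,1]

```text
clock: 15.4
ee_pos: [0.4504, -0.2853, 0.1447]
tcp_rot: [3.135, 0.521, -2.837]
wrist_force: [0.8, -0.2, -0.7]
grip_width: 0.0931
grip_force: 0.0
```

Emit:
move_arm:
  dp:
    - [0,0,0]
    - [0,0,0]
    - [0,0,0]
    - [0,0,0]
    - [0,0,0]
    - [0,0,0]
    - [0,0,0]
  delta_rot:
    - [0.0136,0.1047,0.0501]
    - [0.0136,0.1047,0.0501]
    - [0.0136,0.1047,0.0501]
    - [0.0136,0.1047,0.0501]
    - [0.0136,0.1047,0.0501]
    - [0,0,0]
    - [0,0,0]
  claw: [1,1,1,1,1,1,1]

```text
clock: 16.1
ee_pos: [0.4528, -0.2787, 0.1476]
tcp_rot: [-3.141, -0.002, -3.076]
wrist_force: [-0.4, -0.5, 0.2]
grip_width: 0.0929
grip_force: 0.0
```

Run:
```python
from h import *
from plant import env,cams
goal(env,[.453,-.283,.15],toolR(np.radians(183.5)))
ci=cams.camera_info('wrist'); im=cams.snapshot('wrist'); cv2.imwrite('pics/w6.png',im)
H,S,V=cv2.split(cv2.cvtColor(im,cv2.COLOR_BGR2HSV))
u,v=proj(ci,[.453,-.283,.016])[0].astype(int);print(u,v)
# upper face: bright brass; whole: any brass
for lo in (60,110,140,160):
    m=(S>100)&(H>12)&(H<35)&(V>lo); o=np.zeros_like(m); o[v-65:v+65,u-65:u+65]=m[v-65:v+65,u-65:u+65]; print(lo,rect(ci,o,.016))
```

```text
clock 16.1 shift [ 0.002 -0.085 -0.047] rv [-0.0006 -0.0019  0.0045]
309 228
60 [ 450.7 -283.4   58.1   56.4    3.8]
110 [ 451.8 -283.3   55.7   56.4    3.8]
140 [ 452.2 -283.1   54.9   55.9    3.8]
160 [ 452.2 -283.1   54.9   55.7    3.8]
```

Run:
```python
from h import *
from plant import env
goal(env,[.452,-.2832,.004],toolR(np.radians(183.8)))
```

```text
clock 16.15 shift [-0.011 -0.072  2.87 ] rv [-0.0004 -0.003  -0.0025]
```

Emit:
move_arm:
  dp:
    - [0,-0.072,0.4]
    - [0,0,0.5]
    - [0,0,0.5]
    - [0,0,0.5]
    - [0,0,0.4]
    - [0,0,0.2]
    - [0,0,0]
    - [0,0,0]
  delta_rot:
    - [0,0,-0.0025]
    - [0,0,0]
    - [0,0,0]
    - [0,0,0]
    - [0,0,0]
    - [0,0,0]
    - [0,0,0]
    - [0,0,0]
  claw: [1,1,1,1,1,1,1,1]

```text
clock: 16.95
ee_pos: [0.4523, -0.2837, 0.0239]
tcp_rot: [-3.142, -0.001, -3.077]
wrist_force: [0.1, 0.4, 0.2]
grip_width: 0.0928
grip_force: 0.0
```

Run:
```python
from h import *
from plant import env
goal(env,[.452,-.2832,.004],toolR(np.radians(183.8)))
```

```text
clock 16.95 shift [0.004 0.01  0.399] rv [-0.0001 -0.0013 -0.002 ]
```

Emit:
move_arm:
  dp:
    - [0,0,0.2]
    - [0,0,0.14]
    - [0,0,0.04]
    - [0,0,0]
    - [0,0,0]
    - [0,0,0]
    - [0,0,0]
    - [0,0,0]
  delta_rot:
    - [0,0,0]
    - [0,0,0]
    - [0,0,0]
    - [0,0,0]
    - [0,0,0]
    - [0,0,0]
    - [0,0,0]
    - [0,0,0]
  claw: [1,1,1,1,0.4,0.4,0.4,0.4]
  squeeze: 30

```text
clock: 17.75
ee_pos: [0.4524, -0.2834, 0.0046]
tcp_rot: [-3.141, -0.002, -3.077]
wrist_force: [-0.3, -0.8, 0.8]
grip_width: 0.0656
grip_force: 0.0
```

Emit:
move_arm:
  dp:
    - [0,0,0]
    - [0,0,0]
    - [0,0,0]
    - [0,0,0]
    - [0,0,0]
    - [0,0,0]
  delta_rot:
    - [0,0,0]
    - [0,0,0]
    - [0,0,0]
    - [0,0,0]
    - [0,0,0]
    - [0,0,0]
  claw: [0.4,0.4,0.4,0.4,0.4,0.4]

```text
clock: 18.35
ee_pos: [0.4524, -0.2835, 0.0046]
tcp_rot: [-3.141, -0.002, -3.077]
wrist_force: [0.0, -0.7, 1.5]
grip_width: 0.0559
grip_force: 30.0
```

Run:
```python
from h import *
from plant import env
nestgoal(env,.13)
```

```text
clock 18.35 shift [-2.68   7.575 -3.648] rv [-0.0664 -0.523  -0.2472]
```

Emit:
move_arm:
  dp:
    - [0,0,-0.3]
    - [0,0,-0.6]
    - [0,0,-0.7]
    - [0,0,-0.7]
    - [0,0,-0.7]
    - [0,0,-0.6]
    - [0,0,-0.3]
  delta_rot:
    - [0,0,0]
    - [0,0,0]
    - [0,0,0]
    - [0,0,0]
    - [0,0,0]
    - [0,0,0]
    - [0,0,0]
  claw: [0.4,0.4,0.4,0.4,0.4,0.4,0.4]

```text
clock: 19.05
ee_pos: [0.4539, -0.2828, 0.2028]
tcp_rot: [-3.14, 0.002, -3.076]
wrist_force: [0.8, -0.6, -1.1]
grip_width: 0.0558
grip_force: 30.0
```

Emit:
move_arm:
  dp:
    - [-0.15,0.3,0]
    - [-0.2,0.6,0]
    - [-0.2,0.6,0]
    - [-0.2,0.65,0]
    - [-0.2,0.65,0]
    - [-0.22,0.65,0]
    - [-0.22,0.65,0]
    - [-0.22,0.65,0]
  delta_rot:
    - [0,0,0]
    - [0,0,0]
    - [0,0,0]
    - [0,0,0]
    - [0,0,0]
    - [0,0,0]
    - [0,0,0]
    - [0,0,0]
  claw: [0.4,0.4,0.4,0.4,0.4,0.4,0.4,0.4]

```text
clock: 19.85
ee_pos: [0.5171, -0.0398, 0.1988]
tcp_rot: [-3.141, -0.004, -3.076]
wrist_force: [0.9, 0.2, -2.3]
grip_width: 0.0557
grip_force: 30.0
```

Emit:
move_arm:
  dp:
    - [-0.22,0.65,0]
    - [-0.22,0.65,0]
    - [-0.22,0.6,0]
    - [-0.2,0.5,0]
    - [-0.2,0.3,0]
    - [-0.1,0.1,0]
    - [0,0,0]
  delta_rot:
    - [0,0,0]
    - [0,0,0]
    - [0,0,0]
    - [0,0,0]
    - [0,0,0]
    - [0,0,0]
    - [0,0,0]
  claw: [0.4,0.4,0.4,0.4,0.4,0.4,0.4]

```text
clock: 20.55
ee_pos: [0.5663, 0.1028, 0.1987]
tcp_rot: [-3.141, -0.003, -3.076]
wrist_force: [-0.4, -0.4, -1.1]
grip_width: 0.0555
grip_force: 30.0
```

Emit:
move_arm:
  dp:
    - [0,0,0]
    - [0,0,0]
    - [0,0,0]
    - [0,0,0]
    - [0,0,0]
    - [0,0,0]
    - [0,0,0]
  delta_rot:
    - [-0.0133,-0.1046,-0.0494]
    - [-0.0133,-0.1046,-0.0494]
    - [-0.0133,-0.1046,-0.0494]
    - [-0.0133,-0.1046,-0.0494]
    - [-0.0133,-0.1046,-0.0494]
    - [0,0,0]
    - [0,0,0]
  claw: [0.4,0.4,0.4,0.4,0.4,0.4,0.4]

```text
clock: 21.25
ee_pos: [0.5666, 0.1007, 0.1993]
tcp_rot: [-3.14, 0.522, -2.827]
wrist_force: [0.0, 0.3, -1.3]
grip_width: 0.0558
grip_force: 30.0
```

Run:
```python
from h import *
from plant import env
nestgoal(env,.085)
```

```text
clock 21.25 shift [0.19  0.08  1.084] rv [-0.0031 -0.0019 -0.0027]
```

Emit:
move_arm:
  dp:
    - [0.19,0.08,0.3]
    - [0,0,0.3]
    - [0,0,0.25]
    - [0,0,0.15]
    - [0,0,0]
    - [0,0,0]
  delta_rot:
    - [-0.003,-0.002,-0.003]
    - [0,0,0]
    - [0,0,0]
    - [0,0,0]
    - [0,0,0]
    - [0,0,0]
  claw: [0.4,0.4,0.4,0.4,0.4,0.4]

```text
clock: 21.85
ee_pos: [0.5825, 0.1121, 0.1515]
tcp_rot: [3.139, 0.527, -2.822]
wrist_force: [-0.4, -0.7, -0.5]
grip_width: 0.0554
grip_force: 30.0
```

Run:
```python
from h import *
from plant import env,cams
nestgoal(env,.075)
im=cams.snapshot('wrist'); cv2.imwrite('pics/w7.png',im)
a=im[110:400,180:460]
b=cv2.imread('pics/w5.png')[110:400,180:460]
cv2.imwrite('pics/w7c.png',np.hstack([cv2.resize(x,(400,414),interpolation=2) for x in(a,b)]))
```

```text
clock 21.85 shift [ 0.038 -0.039  0.27 ] rv [0.0034 0.0031 0.0012]
```

View pics/w7c.png

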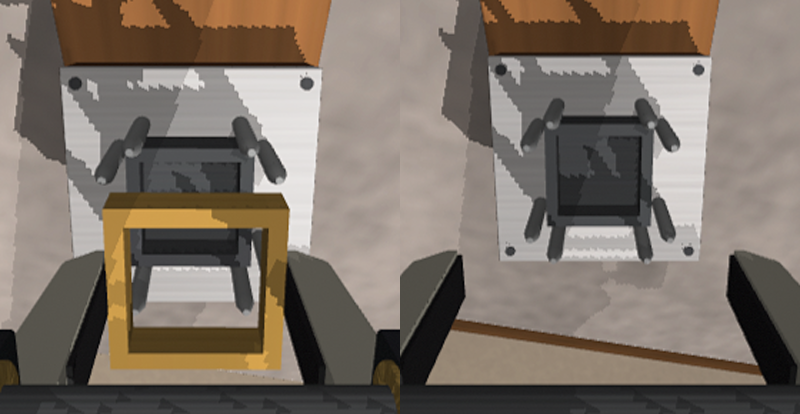

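The right half shows the body lying flat and square between the pins. The left half shows the spacer above it, with its lower edge (109,194)–(284,194), inner tips (131,153) and (252,153), outer tips (103,180) and (280,180), and plate corners (61,68) and (322,68).

Run:
```python
from h import *
from plant import env,cams
c=lambda l:(np.array(l)/1.4286+[180,110]).tolist()
rel(env,cams,c([[131,152],[252,152],[103,179],[280,179]]),c([[61,68],[322,68]]),c([[108,194],[284,194]]),.0046)
im=cv2.imread('pics/w7.png');H,S,V=cv2.split(cv2.cvtColor(im,cv2.COLOR_BGR2HSV))
m=(S>100)&(H>12)&(H<35); print([(v,np.where(m[v,220:410])[0][[0,-1]]+220) for v in range(242,262,2) if m[v,220:410].sum()>20])
nestgoal(env,.0286)
```

```text
h 0.0888 nest by tips [-0.1  0.1] [0.3 0.1] plate [-0.3 -0.2] yaw [7.30683605e-05] size [67.54105668] [118.83104784] part [-0.7  1.8] w [57.56849939] yaw [1.86004852e-05]
[(246, array([257, 376])), (248, array([256, 377])), (250, array([255, 378])), (252, array([254, 379])), (254, array([253, 380])), (256, array([252, 381])), (258, array([252, 381])), (260, array([252, 381]))]
clock 21.9 shift [ 0.036 -0.041  1.203] rv [0.0032 0.0032 0.0016]
```

Emit:
move_arm:
  dp:
    - [0.02,-0.03,0.1]
    - [0,0,0.12]
    - [0,0,0.12]
    - [0,0,0]
    - [0,0,0]
  delta_rot:
    - [0.003,0,0]
    - [0,0,0]
    - [0,0,0]
    - [0,0,0]
    - [0,0,0]
  claw: [0.4,0.4,0.4,0.4,0.4]

```text
clock: 22.4
ee_pos: [0.5892, 0.1126, 0.1364]
tcp_rot: [-3.14, 0.526, -2.821]
wrist_force: [0.3, 0.4, -1.3]
grip_width: 0.0556
grip_force: 30.0
```

Run:
```python
from h import *
from plant import env
nestgoal(env,.0286)
```

```text
clock 22.4 shift [-0.    -0.006  0.871] rv [0.0001 0.0026 0.0022]
```

Emit:
move_arm:
  dp:
    - [0,0,0.12]
    - [0,0,0.12]
    - [0,0,0.12]
    - [0,0,0.08]
    - [0,0,0]
  delta_rot:
    - [0,0,0]
    - [0,0,0]
    - [0,0,0]
    - [0,0,0]
    - [0,0,0]
  claw: [0.4,0.4,0.4,0.4,0.4]

```text
clock: 22.9
ee_pos: [0.6, 0.1162, 0.1166]
tcp_rot: [-3.141, 0.526, -2.821]
wrist_force: [1.2, 0.2, -0.4]
grip_width: 0.0554
grip_force: 30.0
```

Run:
```python
from h import *
from plant import env
nestgoal(env,.0286)
```

```text
clock 22.9 shift [-0.002 -0.008  0.415] rv [0.0006 0.0023 0.0025]
```

Emit:
move_arm:
  dp:
    - [0,0,0.12]
    - [0,0,0.12]
    - [0,0,0.08]
    - [0,0,0]
  delta_rot:
    - [0,0,0]
    - [0,0,0]
    - [0,0,0]
    - [0,0,0]
  claw: [0.4,0.4,0.4,0.4]

```text
clock: 23.3
ee_pos: [0.6077, 0.1188, 0.1028]
tcp_rot: [-3.141, 0.526, -2.821]
wrist_force: [1.9, 0.5, -1.2]
grip_width: 0.0558
grip_force: 30.0
```

Emit:
move_arm:
  dp:
    - [0,0,0.04]
    - [0,0,0.03]
    - [0,0,0]
  delta_rot:
    - [0,0,0]
    - [0,0,0]
    - [0,0,0]
  claw: [0.4,0.4,0.4]

```text
clock: 23.6
ee_pos: [0.6091, 0.1193, 0.1002]
tcp_rot: [-3.14, 0.526, -2.82]
wrist_force: [2.2, 0.3, 0.5]
grip_width: 0.056
grip_force: 30.0
```

Run:
```python
from h import *
from plant import env
nestgoal(env,.0286)
```

```text
clock 23.6 shift [ 0.    -0.009  0.035] rv [0.0003 0.0028 0.0028]
```

Emit:
move_arm:
  dp:
    - [0,0,0.035]
    - [0,0,0]
    - [0,0,0]
  delta_rot:
    - [0,0,0]
    - [0,0,0]
    - [0,0,0]
  claw: [0.4,0.4,0.4]

```text
clock: 23.9
ee_pos: [0.6099, 0.1195, 0.0988]
tcp_rot: [-3.14, 0.526, -2.82]
wrist_force: [3.2, 0.2, 0.9]
grip_width: 0.0558
grip_force: 30.0
```

Emit:
move_arm:
  dp:
    - [0,0,0.03]
    - [0,0,0]
    - [0,0,0]
  delta_rot:
    - [0,0,0]
    - [0,0,0]
    - [0,0,0]
  claw: [0.4,0.4,0.4]

```text
clock: 24.2
ee_pos: [0.6101, 0.1196, 0.0985]
tcp_rot: [-3.139, 0.527, -2.82]
wrist_force: [-3.9, -1.7, 10.7]
grip_width: 0.0557
grip_force: 30.0
```

Run:
```python
from h import *
from plant import env
nestgoal(env,.0286)
```

```text
clock 24.2 shift [-0.    -0.01  -0.006] rv [-0.0006  0.0035  0.0033]
```

Emit:
move_arm:
  dp:
    - [0,0,0]
    - [0,0,0]
    - [0,0,0]
    - [0,0,0]
    - [0,0,0]
    - [0,0,0]
  delta_rot:
    - [0,0,0]
    - [0,0,0]
    - [0,0,0]
    - [0,0,0]
    - [0,0,0]
    - [0,0,0]
  claw: [0.65,0.75,0.9,0.9,0.9,0.9]

```text
clock: 24.8
ee_pos: [0.6101, 0.1196, 0.0969]
tcp_rot: [-3.14, 0.525, -2.821]
wrist_force: [0.0, -0.3, -0.4]
grip_width: 0.0832
grip_force: 0.0
```

Emit:
move_arm:
  dp:
    - [0,0,-0.1]
    - [0,0,-0.3]
    - [0,0,-0.5]
    - [0,0,-0.5]
    - [0,0,-0.5]
    - [0,0,-0.4]
    - [0,0,0]
  delta_rot:
    - [0,0,0]
    - [0,0,0]
    - [0,0,0]
    - [0,0,0]
    - [0,0,0]
    - [0,0,0]
    - [0,0,0]
  claw: [0.9,0.9,0.9,0.9,0.9,0.9,1]

```text
clock: 25.5
ee_pos: [0.5554, 0.1016, 0.199]
tcp_rot: [-3.139, 0.529, -2.82]
wrist_force: [-0.1, -0.3, -0.5]
grip_width: 0.0879
grip_force: 0.0
```

Run:
```python
from h import *
from plant import env,cams
cv2.imwrite('pics/w8.png',cams.snapshot('wrist'))
goal(env,[.601,-.1795,.15],toolR(np.radians(174.3)))
```

```text
clock 25.55 shift [ 1.266 -5.615  0.379] rv [0.1088 0.5204 0.4097]
```

Emit:
move_arm:
  dp:
    - [0.1,-0.4,0]
    - [0.15,-0.65,0]
    - [0.15,-0.65,0]
    - [0.15,-0.65,0]
    - [0.15,-0.65,0.08]
    - [0.15,-0.65,0.1]
    - [0.15,-0.65,0.1]
    - [0.15,-0.65,0.1]
  delta_rot:
    - [0,0,0]
    - [0,0,0]
    - [0,0,0]
    - [0,0,0]
    - [0,0,0]
    - [0,0,0]
    - [0,0,0]
    - [0,0,0]
  claw: [1,1,1,1,1,1,1,1]

```text
clock: 26.35
ee_pos: [0.5954, -0.1477, 0.1497]
tcp_rot: [-3.142, 0.524, -2.822]
wrist_force: [0.0, 0.1, 0.3]
grip_width: 0.0927
grip_force: 0.0
```

Emit:
move_arm:
  dp:
    - [0.12,-0.66,0]
    - [0,0,0]
    - [0,0,0]
    - [0,0,0]
    - [0,0,0]
    - [0,0,0]
    - [0,0,0]
    - [0,0,0]
  delta_rot:
    - [0,0,0]
    - [0.0181,0.0867,0.0683]
    - [0.0181,0.0867,0.0683]
    - [0.0181,0.0867,0.0683]
    - [0.0181,0.0867,0.0683]
    - [0.0181,0.0867,0.0683]
    - [0.0181,0.0867,0.0683]
    - [0,0,0]
  claw: [1,1,1,1,1,1,1,1]

```text
clock: 27.15
ee_pos: [0.6031, -0.1775, 0.1471]
tcp_rot: [-3.142, -0.002, 3.044]
wrist_force: [-0.5, -0.3, -0.4]
grip_width: 0.0928
grip_force: 0.0
```

Run:
```python
from h import *
from plant import env,cams
goal(env,[.601,-.1795,.15],toolR(np.radians(174.3)))
ci=cams.camera_info('wrist'); im=cams.snapshot('wrist'); cv2.imwrite('pics/w9.png',im)
H,S,V=cv2.split(cv2.cvtColor(im,cv2.COLOR_BGR2HSV))
u,v=proj(ci,[.601,-.1795,.012])[0].astype(int);print(u,v)
for th in(65,75,85,95):
    m=V<th; o=np.zeros_like(m); o[v-60:v+60,u-60:u+60]=m[v-60:v+60,u-60:u+60]; print(th,rect(ci,o,.012))
# inlay ring: bright ellipse
m=((V>150)&(S<60)); o=np.zeros_like(m); o[v-35:v+35,u-35:u+35]=m[v-35:v+35,u-35:u+35]; print('inlay',rect(ci,o,.014))
print([(r,int(V[r,u+28])) for r in range(v-45,v+45,3)])
```

```text
clock 27.15 shift [ 0.038 -0.044 -0.058] rv [-0.     -0.0016  0.0018]
312 225
65 [ 581.7 -188.    36.1   71.4   35. ]
75 [ 599.6 -178.6   56.1   56.9   84.4]
85 [ 591.  -188.    76.8   72.4   84.2]
95 [ 592.2 -187.8   78.9   71.5   81.6]
inlay [ 601.6 -177.    40.1   43.3   68.8]
[(180, 158), (183, 157), (186, 158), (189, 119), (192, 57), (195, 70), (198, 69), (201, 69), (204, 67), (207, 68), (210, 70), (213, 71), (216, 78), (219, 126), (222, 191), (225, 189), (228, 190), (231, 163), (234, 92), (237, 66), (240, 72), (243, 71), (246, 67), (249, 72), (252, 67), (255, 69), (258, 104), (261, 135), (264, 135), (267, 136)]
```

Run:
```python
from h import *
from plant import env
goal(env,[.6004,-.1787,.004],toolR(np.radians(174.4)))
```

```text
clock 27.2 shift [ 0.021 -0.011  2.859] rv [-0.0003 -0.0019  0.0011]
```

Emit:
move_arm:
  dp:
    - [0.02,-0.01,0.4]
    - [0,0,0.5]
    - [0,0,0.5]
    - [0,0,0.5]
    - [0,0,0.4]
    - [0,0,0.2]
    - [0,0,0]
    - [0,0,0]
  delta_rot:
    - [0,0,0]
    - [0,0,0]
    - [0,0,0]
    - [0,0,0]
    - [0,0,0]
    - [0,0,0]
    - [0,0,0]
    - [0,0,0]
  claw: [1,1,1,1,1,1,1,1]

```text
clock: 28.0
ee_pos: [0.5996, -0.1796, 0.0241]
tcp_rot: [3.141, -0.001, 3.043]
wrist_force: [0.5, 0.7, 1.1]
grip_width: 0.0928
grip_force: 0.0
```

Run:
```python
from h import *
from plant import env
goal(env,[.6004,-.1787,.004],toolR(np.radians(174.4)))
```

```text
clock 28.0 shift [-0.015  0.019  0.403] rv [ 0.0002 -0.001  -0.0009]
```

Emit:
move_arm:
  dp:
    - [-0.01,0.01,0.2]
    - [0,0,0.14]
    - [0,0,0.05]
    - [0,0,0]
    - [0,0,0]
    - [0,0,0]
    - [0,0,0]
    - [0,0,0]
  delta_rot:
    - [0,0,0]
    - [0,0,0]
    - [0,0,0]
    - [0,0,0]
    - [0,0,0]
    - [0,0,0]
    - [0,0,0]
    - [0,0,0]
  claw: [1,1,1,1,0.4,0.4,0.4,0.4]
  squeeze: 30

```text
clock: 28.8
ee_pos: [0.6, -0.1789, 0.0044]
tcp_rot: [3.142, -0.002, 3.043]
wrist_force: [-0.1, 0.1, 0.5]
grip_width: 0.0656
grip_force: 0.0
```

Emit:
move_arm:
  dp:
    - [0,0,0]
    - [0,0,0]
    - [0,0,0]
    - [0,0,0]
    - [0,0,0]
    - [0,0,0]
  delta_rot:
    - [0,0,0]
    - [0,0,0]
    - [0,0,0]
    - [0,0,0]
    - [0,0,0]
    - [0,0,0]
  claw: [0.4,0.4,0.4,0.4,0.4,0.4]

```text
clock: 29.4
ee_pos: [0.5999, -0.1791, 0.0043]
tcp_rot: [-3.141, -0.002, 3.043]
wrist_force: [-0.2, 0.2, 1.5]
grip_width: 0.0558
grip_force: 30.0
```

Run:
```python
from h import *
from plant import env
nestgoal(env,.13)
```

```text
clock 29.4 shift [ 1.321  5.543 -3.643] rv [-0.1088 -0.518  -0.4072]
```

Emit:
move_arm:
  dp:
    - [0,0,-0.3]
    - [0,0,-0.6]
    - [0,0,-0.7]
    - [0,0,-0.7]
    - [0,0,-0.7]
    - [0,0,-0.6]
    - [0,0,-0.35]
  delta_rot:
    - [0,0,0]
    - [0,0,0]
    - [0,0,0]
    - [0,0,0]
    - [0,0,0]
    - [0,0,0]
    - [0,0,0]
  claw: [0.4,0.4,0.4,0.4,0.4,0.4,0.4]

```text
clock: 30.1
ee_pos: [0.6011, -0.1782, 0.2053]
tcp_rot: [3.141, 0.002, 3.044]
wrist_force: [-0.7, 0.2, -2.4]
grip_width: 0.0552
grip_force: 30.0
```

Emit:
move_arm:
  dp:
    - [0.1,0.3,0]
    - [0.15,0.6,0]
    - [0.15,0.65,0]
    - [0.15,0.65,0]
    - [0.15,0.65,0]
    - [0.15,0.65,0]
    - [0.15,0.65,0]
    - [0.15,0.65,0]
  delta_rot:
    - [0,0,0]
    - [0,0,0]
    - [0,0,0]
    - [0,0,0]
    - [0,0,0]
    - [0,0,0]
    - [0,0,0]
    - [0,0,0]
  claw: [0.4,0.4,0.4,0.4,0.4,0.4,0.4,0.4]

```text
clock: 30.9
ee_pos: [0.5644, 0.0677, 0.2006]
tcp_rot: [-3.141, -0.005, 3.045]
wrist_force: [0.7, 0.8, -0.9]
grip_width: 0.0557
grip_force: 30.0
```

Emit:
move_arm:
  dp:
    - [0.12,0.5,0]
    - [0.05,0.25,0]
    - [0,0,0]
    - [0,0,0]
    - [0,0,0]
  delta_rot:
    - [0,0,0]
    - [0,0,0]
    - [0,0,0]
    - [-0.0181,-0.0863,-0.0679]
    - [-0.0181,-0.0863,-0.0679]
  claw: [0.4,0.4,0.4,0.4,0.4]

```text
clock: 31.4
ee_pos: [0.5624, 0.102, 0.201]
tcp_rot: [3.117, 0.174, -3.106]
wrist_force: [0.5, -0.0, -0.6]
grip_width: 0.0553
grip_force: 30.0
```

Emit:
move_arm:
  dp:
    - [0,0,0]
    - [0,0,0]
    - [0,0,0]
    - [0,0,0]
    - [0,0,0]
    - [0,0,0]
  delta_rot:
    - [-0.0181,-0.0863,-0.0679]
    - [-0.0181,-0.0863,-0.0679]
    - [-0.0181,-0.0863,-0.0679]
    - [-0.0181,-0.0863,-0.0679]
    - [0,0,0]
    - [0,0,0]
  claw: [0.4,0.4,0.4,0.4,0.4,0.4]

```text
clock: 32.0
ee_pos: [0.5623, 0.1018, 0.2017]
tcp_rot: [-3.14, 0.521, -2.827]
wrist_force: [0.5, 0.1, -1.4]
grip_width: 0.0556
grip_force: 30.0
```

Run:
```python
from h import *
from plant import env
nestgoal(env,.085)
```

```text
clock 32.0 shift [0.148 0.033 1.164] rv [-0.003  -0.0022 -0.0029]
```

Emit:
move_arm:
  dp:
    - [0.15,0.03,0.3]
    - [0,0,0.3]
    - [0,0,0.25]
    - [0,0,0.15]
    - [0,0,0]
    - [0,0,0]
  delta_rot:
    - [-0.003,-0.002,-0.003]
    - [0,0,0]
    - [0,0,0]
    - [0,0,0]
    - [0,0,0]
    - [0,0,0]
  claw: [0.4,0.4,0.4,0.4,0.4,0.4]

```text
clock: 32.6
ee_pos: [0.5802, 0.1113, 0.155]
tcp_rot: [3.14, 0.526, -2.821]
wrist_force: [-0.2, 0.2, -1.6]
grip_width: 0.0552
grip_force: 30.0
```

Run:
```python
from h import *
from plant import env,cams
nestgoal(env,.0443)
im=cams.snapshot('wrist'); cv2.imwrite('pics/w10.png',im)
a=im[110:400,180:460]
b=cv2.imread('pics/w8.png')[110:400,180:460]
cv2.imwrite('pics/w10c.png',np.hstack([cv2.resize(x,(400,414),interpolation=2) for x in(a,b)]))
```

```text
clock 32.6 shift [ 0.032 -0.041  0.969] rv [0.0032 0.0024 0.0019]
```

View pics/w10c.png

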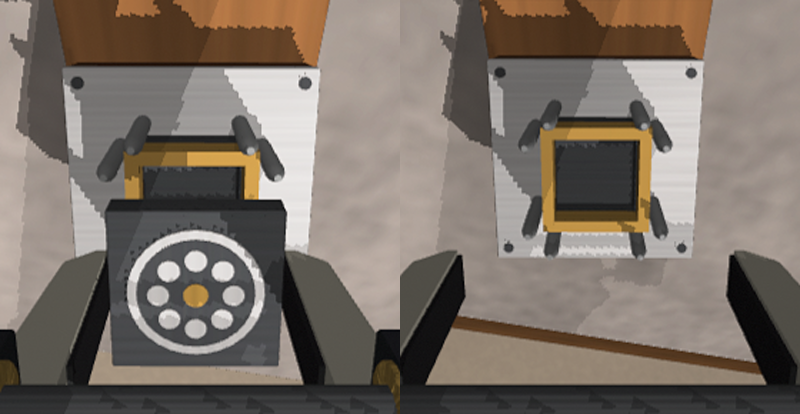

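The right half shows the spacer seated squarely on the body. The left half shows the cover above it with the inlay up: its lower edge runs (109,201)–(283,201), with inner tips (131,152) and (252,152), outer tips (104,179) and (280,179), and plate corners (63,68) and (320,68).

Run:
```python
from h import *
from plant import env,cams
c=lambda l:(np.array(l)/1.4286+[180,110]).tolist()
rel(env,cams,c([[131,152],[252,152],[104,179],[280,179]]),c([[63,68],[320,68]]),c([[109,201],[283,201]]),.0043)
```

```text
h 0.0931 nest by tips [-1.2  0.1] [-1.   0.3] plate [-0.7 -0.2] yaw [0.00018027] size [68.59225382] [118.97790106] part [-3.   1.8] w [57.04266096] yaw [0.00012911]
```

Emit:
move_arm:
  dp:
    - [0.02,-0.03,0.1]
    - [0,0,0.12]
    - [0,0,0.14]
    - [0,0,0]
    - [0,0,0]
  delta_rot:
    - [0.003,0,0]
    - [0,0,0]
    - [0,0,0]
    - [0,0,0]
    - [0,0,0]
  claw: [0.4,0.4,0.4,0.4,0.4]

```text
clock: 33.15
ee_pos: [0.5876, 0.1121, 0.1392]
tcp_rot: [-3.14, 0.526, -2.821]
wrist_force: [1.1, 0.0, -2.3]
grip_width: 0.0557
grip_force: 30.0
```

Run:
```python
from h import *
from plant import env
nestgoal(env,.0443)
```

```text
clock 33.15 shift [-0.002 -0.006  0.622] rv [-0.      0.0023  0.0026]
```

Emit:
move_arm:
  dp:
    - [0,0,0.12]
    - [0,0,0.12]
    - [0,0,0.12]
    - [0,0,0.08]
    - [0,0,0]
  delta_rot:
    - [0,0,0]
    - [0,0,0]
    - [0,0,0]
    - [0,0,0]
    - [0,0,0]
  claw: [0.4,0.4,0.4,0.4,0.4]

```text
clock: 33.65
ee_pos: [0.5978, 0.1155, 0.1193]
tcp_rot: [-3.14, 0.525, -2.82]
wrist_force: [0.2, -1.2, -1.6]
grip_width: 0.0555
grip_force: 30.0
```

Run:
```python
from h import *
from plant import env
nestgoal(env,.0443)
```

```text
clock 33.65 shift [-0.014 -0.008  0.17 ] rv [0.0003 0.0012 0.0029]
```

Emit:
move_arm:
  dp:
    - [0,0,0.08]
    - [0,0,0.05]
    - [0,0,0]
  delta_rot:
    - [0,0,0]
    - [0,0,0]
    - [0,0,0]
  claw: [0.4,0.4,0.4]

```text
clock: 33.95
ee_pos: [0.6009, 0.1166, 0.1138]
tcp_rot: [-3.14, 0.525, -2.82]
wrist_force: [0.3, -0.3, -2.1]
grip_width: 0.0554
grip_force: 30.0
```

Emit:
move_arm:
  dp:
    - [0,0,0.03]
    - [0,0,0]
    - [0,0,0]
  delta_rot:
    - [0,0,0]
    - [0,0,0]
    - [0,0,0]
  claw: [0.4,0.4,0.4]

```text
clock: 34.25
ee_pos: [0.6016, 0.1169, 0.1128]
tcp_rot: [-3.14, 0.525, -2.82]
wrist_force: [-0.9, -0.9, -1.5]
grip_width: 0.0557
grip_force: 30.0
```

Run:
```python
from h import *
from plant import env
nestgoal(env,.0443)
```

```text
clock 34.25 shift [-0.011 -0.01   0.017] rv [0.0001 0.0017 0.0032]
```

Emit:
move_arm:
  dp:
    - [0,0,0.03]
    - [0,0,0]
    - [0,0,0]
  delta_rot:
    - [0,0,0]
    - [0,0,0]
    - [0,0,0]
  claw: [0.4,0.4,0.4]

```text
clock: 34.55
ee_pos: [0.6023, 0.1171, 0.1118]
tcp_rot: [-3.139, 0.526, -2.82]
wrist_force: [-2.3, -1.2, 3.5]
grip_width: 0.0557
grip_force: 30.0
```

Emit:
move_arm:
  dp:
    - [0,0,0.02]
    - [0,0,0]
    - [0,0,0]
  delta_rot:
    - [0,0,0]
    - [0,0,0]
    - [0,0,0]
  claw: [0.4,0.4,0.4]

```text
clock: 34.85
ee_pos: [0.6024, 0.1171, 0.1118]
tcp_rot: [-3.139, 0.526, -2.819]
wrist_force: [-8.8, -3.8, 11.3]
grip_width: 0.0554
grip_force: 30.0
```

Run:
```python
from h import *
from plant import env
nestgoal(env,.0443)
```

```text
clock 34.85 shift [-0.007 -0.01  -0.008] rv [-0.0009  0.0029  0.0038]
```

Contact came at the nominal height, so the cover is seated. Releasing and retracting.

Emit:
move_arm:
  dp:
    - [0,0,0]
    - [0,0,0]
    - [0,0,0]
    - [0,0,0]
    - [0,0,0]
    - [0,0,0]
  delta_rot:
    - [0,0,0]
    - [0,0,0]
    - [0,0,0]
    - [0,0,0]
    - [0,0,0]
    - [0,0,0]
  claw: [0.65,0.75,0.9,0.9,0.9,0.9]

```text
clock: 35.45
ee_pos: [0.6028, 0.1173, 0.1105]
tcp_rot: [-3.14, 0.525, -2.82]
wrist_force: [-0.3, 0.5, 0.6]
grip_width: 0.0836
grip_force: 0.0
```

Emit:
move_arm:
  dp:
    - [0,0,-0.1]
    - [0,0,-0.3]
    - [0,0,-0.5]
    - [0,0,-0.5]
    - [0,0,-0.5]
    - [0,0,-0.2]
    - [0,0,0]
    - [0,0,0]
  delta_rot:
    - [0,0,0]
    - [0,0,0]
    - [0,0,0]
    - [0,0,0]
    - [0,0,0]
    - [0,0,0]
    - [0,0,0]
    - [0,0,0]
  claw: [0.9,0.9,0.9,0.9,0.9,0.9,1,1]

```text
clock: 36.25
ee_pos: [0.5528, 0.1004, 0.2015]
tcp_rot: [-3.139, 0.526, -2.82]
wrist_force: [0.1, 0.5, -0.8]
grip_width: 0.0922
grip_force: 0.0
```

Run:
```python
from h import *
from plant import env,cams
im=cams.snapshot('wrist'); s=cams.snapshot('scene')
a=cv2.resize(im[110:400,180:460],(400,414),interpolation=2)
b=cv2.resize(s[230:345,260:371],(400,414),interpolation=2)
cv2.imwrite('pics/w11c.png',np.hstack([a,b]))
```

```text
(no output)
```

View pics/w11c.png

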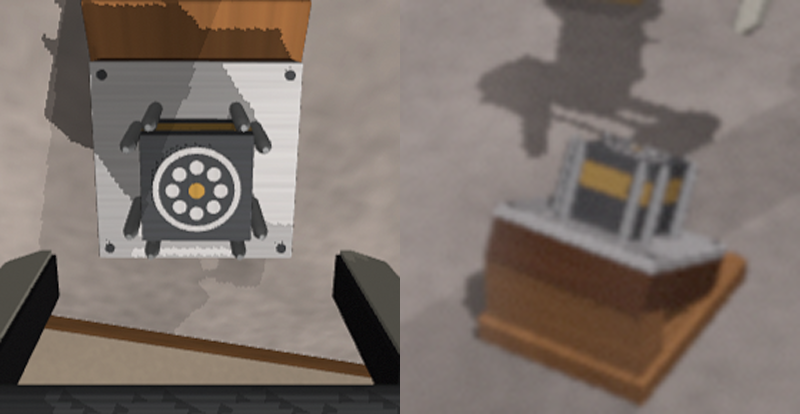

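The body, brass frame and cover are stacked flat and square between the pins. The inlay is up (centre at (197,190) in the crop), and the gripper is clear.

```bash
python3 -c "
from plant import job
print(job.finish_job())"
```

```text
the job is handed in; nothing more can be done
None
```

The box body, brass spacer and cover (inlay up) are stacked flat and square in the pin nest and released, and I handed the job in at about 36 s on the robot's clock.

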